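# Twist a spring channel nut into the bench mounting rail

### The job

Fit the spring channel nut into the mounting rail on the bench: lower it lengthwise through the rail's slot near the middle of the rail, press it down gently against its spring, give it a quarter turn and let the spring lift it so that both its grooves catch on the rail's lips, then let go. The rail may sit off the centre of its base plate, so feel or look for the slot and never force the nut against the rail. Leave the timer, the tape roll and the black marker where they are.

Things in the scene. Friction and masses are not known exactly. Their poses are not given: they have to be found in the camera images.
- channel_nut: Loose steel channel nut, about 90 g, standing upright on the bench on its spring foot, origin 25 mm above the bench. Origin: centre of its plate's underside; z up, x along its long side (a half turn about z looks the same). Plate 37 mm (x) by 21.5 mm (y), corners cut back, 10 mm thick; in its top two grooves run along y at x = +-13.25 mm, each 6 mm wide, 4 mm deep.
- nut_grip (a point): Centre of the nut's grey plastic thumb grip, 40 mm above the nut's origin. The grip is 30 mm (nut x) by 12 mm (nut y) and 28 mm high (26 to 54 mm above the origin): pinch it across its 12 mm. A 10 mm stem joins it to the plate.
- nut_spring (a point): Underside of the nut's free foot pad, 25 mm under the nut's origin. Pad 30 mm (nut x) by 18 mm (nut y), 5 mm thick with rounded long sides, on a coil spring under the plate. It can be pushed up 19 mm: 1.2 N at the start and 0.4 N more per mm (8.8 N at the end of travel, solid beyond).
- rail_base: Fixed grey base plate 110 mm (x) by 260 mm (y), 8 mm thick, origin under its centre, z = 0 on the bench. On it a steel channel rail lies along y: 236 mm long, 50 mm wide, capped ends, slot along its top. The rail is parallel to the plate but its centre line lies anywhere up to 15 mm to either side (x) of the plate's, which no listed pose tells; it does not move during the work.
- base_line (a point): Point above the base plate's centre (its axes are the plate's) at the height of the rail's top, 42 mm above the bench. It is NOT the slot's centre, which lies up to 15 mm to either side in x. The slot is 24 mm wide; the nut enters with its long side along the rail. Rail inside: floor 11 mm above the bench, 44 mm wide.
- lip_level (a point): Point above the base plate's centre at the height of the lower rims of the rail's lips, 34 mm above the bench. The lips end in turned-down edges 2.5 mm thick. Pressed until its origin is below 24 mm above the bench (spring 6 N or more), the nut turns freely; at a quarter turn it rises until the rims lie in its grooves, origin then 28 mm above the bench.
- timer: Bystander: white timer 60 x 64 x 19 mm, loose on the bench; origin under its centre.
- label_tape: Bystander: roll of tape 68 mm across, 19 mm high, lying on the bench; origin under its centre.
- marker_black: Bystander: black and white marker pen 137 x 11 x 12 mm, lying on the bench; origin under its centre.
Things that resemble listed ones, but are neither listed nor needed, are in the scene too. There is more than one size of the channel_nut; the job needs the middle-sized.

How it is judged:
By the outcome, as a careful person would: the job done as asked, in the order asked, and still so for the second after the job is handed in, with the robot touching nothing.
It also fails if it takes over 64 s, if anything falls off the work surface, if the arm or the gripper's body presses on something with over 40 N, if the wrist force passes 120 N, or if a joint passes its speed limit or range.

### The arm

A 6-joint arm with a two-finger parallel gripper is mounted at the origin on a cart in front of the work surface, level with it; the furniture and walls round the work are solid. World frame = base frame: x ahead of the robot, y to its left, z up, the work surface at z = 0. Lengths are in m, angles in rad, forces in N, time in s.
With the tool pointing down it reaches from about 0.3 to 0.775 m from the base axis. Payload 14.6 kg.
Tool frame: the origin (TCP) lies on the centre line of the jaws, within the pads' length; the fingertips stand ctrl.tcp_to_tips ahead of it and the grasp point (between the pads) lies 2 mm behind it (ctrl.tcp_to_tips is the distance from the TCP to the fingertips, in m); z points along the fingers, y is the line along which they close (so a half turn about z gives the same grasp; the last joint's range is limited). The gripper opens to 94 mm and grips with 3 to 60 N. Pads are 16 mm wide; open, the fingers measure 119 mm over their backs; the gripper's body (75 mm by 177 mm) begins 78 mm behind the grasp point.
Start: joints at [1.274, 0.3, 1.521, -0, 1.321, -0.067], TCP at [0.125, 0.536, 0.222] pointing down, gripper open.
Joint ranges: [-3.03, 3.03], [-0.79, 2.21], [0.23, 2.52], [-1.04, 4.18], [0, 3.07], [-2.55, 2.55]. Speed limits (rad/s): [2.22, 2.22, 2.57, 3.14, 3.14, 3.14].

### API

Orientations are given as [roll, pitch, yaw] about the fixed x, y, z axes, in that order (R = Rz(yaw) Ry(pitch) Rx(roll)).
In Python, from station import telemetry, viewer, hand_in, ctrl gives the robot as it stands.
- The arm moves only by the tool step_arm, never from a script. Its argument "plan" is a list of rows, each an object of numbers: "dx", "dy", "dz": the shift along the tool's x, y, z scaled (see below); "rx", "ry", "rz": the turn, a rotation vector about the tool's x, y, z scaled (see below); "claw": the closure, from 0 (fully open) to 1 (shut). In form: [{"dx": .., "dy": .., "dz": .., "rx": .., "ry": .., "rz": .., "claw": ..}, ...]. A call has 1 to 10 rows; each row shifts and turns the commanded pose from where the row before left it, along the tool's axes as they then stand; what a row does not reach is not made up. The controller multiplies each number of a shift by 0.1 m and each number of a turn by 90 degrees. A row lasts 1/10 s, in which the tool goes at most 50 mm and 8.59 degrees, less where a joint would pass 70% of its speed; a pose out of reach is approached as far as the arm can. A call with a number of a shift or a turn outside -1 to 1 is refused whole. A call with a gripper value outside its range is refused whole. The fingers move at their own pace and stop on an object; "grip_force" is the grip in N (left out, the last holds). Time passes only in rows, so rows that do not move let the fingers close. It gives the time, the measured TCP pose, the force, the opening and the grip force at its end, in the units of the state.
- telemetry.get_obs(): the state, without advancing time (a new reading comes with each control period).
- viewer.camera(name): name is "side" or "top"; returns a dict with "img" (480x640x3 uint8, red, green, blue), "z_map" (480x640 float32, m along the optical axis (not along the pixel's ray), 0 where there is no reading), "fx", "fy", "cx", "cy" (pixels), "R" (3x3) and "t" (3): a world point X has camera coordinates R X + t. Camera axes: x right, y down, z forward; pixel columns grow to the right and rows downward; lengths in m; the calibration is good to about 2 mm. A picture is of the moment at which its call begins.
- hand_in(): hands the job in; it is judged then, once.
Trained networks look in a picture, given as the dict that the camera call returned (one of the last four; its "shot" number tells which), for a name from the list of things; names that differ only in an ending like _2 or _b are one class to them, and where a whole thing is asked for, a point or a joint stands for the part that bears it (a point fixed in the world has none). Each returns a list of dicts, best first, with "score" (0 to 1); they miss things now and then, are a little off and sometimes report something else, mostly with a low value. They report only what shows in the picture. A call takes as long as a camera call. They do not tell look-alikes from the thing itself.
- viewer.recognise(target, picture): "rect" ([left, top, right, bottom] in pixels, round what is visible of it).
The state is a dict: "time_s": time; "qpos": joint angles; "joint_vel": joint speeds; "tau": joint torques, N m; "ee_pos": TCP position; "eef_rot": TCP orientation; "force": force on the tool from outside, world axes, zero at the start; "moment": the same for the moment, N m; "grip_width": finger opening in m; "grip_force": force on a finger pad.
Only numpy, scipy, OpenCV 4.12 (cv2) and the standard library are available. Lean on these libraries where they do the work, as an engineer would, in place of code of your own. Each camera call takes 0.05 s, during which the arm holds its last target. There are 200 camera calls.

## Working session

There is one attempt and no reset: what is moved stays moved. The work goes in short steps, Python scripts to look and compute and a tool call to move; the robot and the scene stay as the last step left them, time stands still between calls to the robot, and variables do not carry over. Pictures are saved under pics/ and viewed, at most 10 in all, crops included, and the job is handed in when it is done.

Besides the shell and the picture viewer there is one more tool, called after "Call:" as a command line: name --argument value ..., lists and objects as JSON in quotes. step_arm: Moves the arm, as the interface text tells. Shifts and turns lie within -1 to 1; 1 stands for 0.1 m of shift or 90 degrees of turn. Its arguments: {"type":"object","properties":{"plan":{"type":"array"},"grip_force":{"type":"number"}},"required":["plan"]}

```bash
ls; mkdir -p pics; cat > h.py <<'E'
import numpy as np, cv2
from station import telemetry, viewer, ctrl
def shot(n,fn=None):
    p=viewer.camera(n)
    if fn: cv2.imwrite('pics/'+fn,p['img'][:,:,::-1])
    np.savez('/tmp/%s.npz'%n,**{k:np.asarray(v) for k,v in p.items()})
    return p
def cloud(p):
    z=np.asarray(p['z_map']);v,u=np.mgrid[:480,:640]
    c=np.stack([(u-p['cx'])/p['fx']*z,(v-p['cy'])/p['fy']*z,z],-1)
    w=(c-np.asarray(p['t']))@np.asarray(p['R']); w[z==0]=np.nan
    return w
E
python3 - <<'E'
from h import *
np.set_printoptions(precision=4,suppress=True)
o=telemetry.get_obs();print(o,ctrl.tcp_to_tips)
for n in('top','side'):
    p=shot(n,n+'1.png');w=cloud(p);print(n,p['R'],p['t'],p['fx'])
    for t in('channel_nut','rail_base','timer','label_tape','marker_black'):
        for r in viewer.recognise(t,p)[:5]:
            a=np.array(r['rect']);u,v=int((a[0]+a[2])/2),int((a[1]+a[3])/2)
            print(t,a.round(),round(r['score'],2),w[v,u])
E
```

```text
pics
{'time_s': 0.0, 'qpos': array([ 1.2744,  0.3005,  1.5216,  0.    ,  1.3207, -0.0666]), 'joint_vel': array([-0.0001,  0.0016,  0.    ,  0.0006, -0.0015,  0.0019]), 'tau': array([  0.0006, -53.1784, -35.2738,   0.0709,   0.0244,  -0.0001]), 'ee_pos': array([0.1252, 0.5353, 0.2219]), 'eef_rot': array([-3.1404, -0.0001,  2.9118]), 'force': array([ 0.3257, -0.4719, -0.087 ]), 'moment': array([ 0.0415, -0.0217, -0.0294]), 'grip_force': 0.0, 'grip_width': 0.09388039652298016} 0.017
top [[ 0.027  -0.9996  0.003 ]
 [-0.9991 -0.0271 -0.0333]
 [ 0.0334 -0.0021 -0.9994]] [-0.1066  0.5352  0.8977] 476.69058765373336
channel_nut [358. 234. 373. 256.] 0.74 [ 0.5333 -0.1648  0.0806]
channel_nut [338. 284. 366. 304.] 0.71 [ 0.4474 -0.1424  0.1082]
channel_nut [400. 242. 414. 248.] 0.51 [ 0.5361 -0.2426  0.057 ]
rail_base [166. 198. 317. 296.] 0.89 [0.5229 0.0591 0.0396]
timer [413. 174. 452. 213.] 0.84 [ 0.6349 -0.2945  0.0192]
label_tape [361. 166. 397. 205.] 0.78 [ 0.6497 -0.1958  0.0041]
marker_black [411. 270. 476. 310.] 0.76 [ 0.4522 -0.3211  0.0098]
side [[ 0.9999 -0.0107 -0.002 ]
 [-0.0062 -0.4114 -0.9115]
 [ 0.0089  0.9114 -0.4114]] [-0.5721  0.0522  0.9454] 482.6255357754448
channel_nut [285. 311. 297. 350.] 0.81 [ 0.5381 -0.2498  0.0295]
channel_nut [278. 270. 300. 320.] 0.74 [ 0.5345 -0.1722  0.0437]
channel_nut [224. 250. 248. 317.] 0.64 [ 0.4473 -0.1503  0.0544]
rail_base [241. 215. 332. 290.] 0.59 [0.5222 0.0194 0.0304]
timer [337. 344. 387. 386.] 0.56 [ 0.6382 -0.3111  0.0148]
label_tape [340. 303. 381. 337.] 0.77 [ 0.6502 -0.1744 -0.0013]
marker_black [187. 346. 258. 409.] 0.67 [ 0.4489 -0.3285  0.009 ]
```

View pics/top1.png

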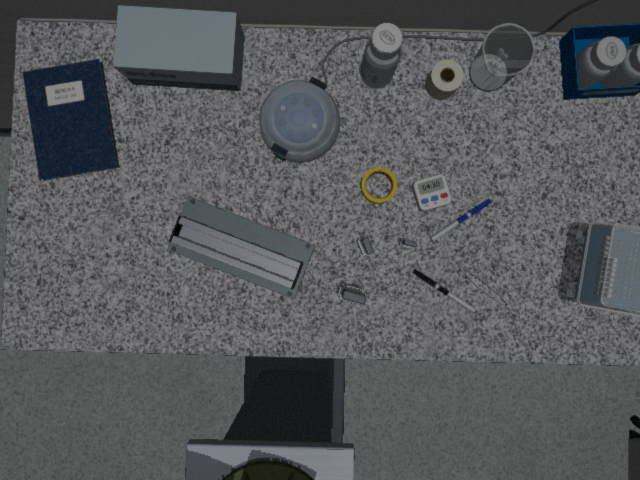

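View pics/side1.png

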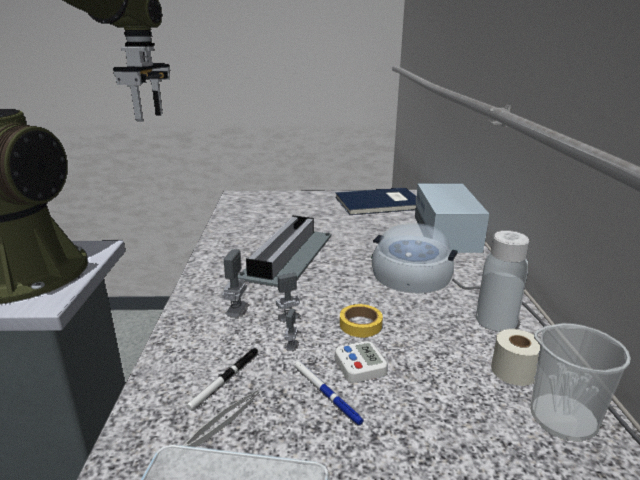

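Candidates for the nut: large at top (352,294), about 108 mm high; middle at (365,245), about 80 mm; small at (407,245), about 57 mm. The listed nut is 79 mm tall (25+54), so I choose (365,245). I'll check it in a crop and measure it and the rail.

```bash
cat > m.py <<'E'
from h import *
np.set_printoptions(precision=4,suppress=True)
ps=[shot('top') for _ in range(4)]
W=[cloud(p) for p in ps]
w=np.nanmedian(W,0)
im=ps[0]['img']
cv2.imwrite('pics/crop1.png',np.hstack([cv2.resize(im[225:310,330:425,::-1],(400,358),interpolation=2),cv2.resize(im[190:300,160:320,::-1],(400,358),interpolation=2)]))
# nut grip
x,y,z=np.moveaxis(w,-1,0)
m=(abs(x-.535)<.04)&(abs(y+.165)<.035)&(z>.06)
P=w[m][:,:2];print('grip n',m.sum(),P.mean(0),np.median(z[m]));print(cv2.minAreaRect(P.astype(np.float32)))
e,v=np.linalg.eigh(np.cov(P.T));print(np.sqrt(e),np.degrees(np.arctan2(v[1,1],v[0,1])))
# rail top
m=(x>.4)&(x<.65)&(y>-.1)&(y<.25)&(z>.036)&(z<.05)
P=w[m][:,:2];print('rail',m.sum(),np.median(z[m]));r=cv2.minAreaRect(P.astype(np.float32));print(r)
m2=(x>.4)&(x<.65)&(y>-.1)&(y<.25)&(z>.005)&(z<.05)
print('base',cv2.minAreaRect(w[m2][:,:2].astype(np.float32)))
c=P.mean(0);e,v=np.linalg.eigh(np.cov(P.T));d=v[:,1];n=np.array([-d[1],d[0]]);print(c,d,n,np.degrees(np.arctan2(d[1],d[0])))
# profile of z across
M=(x>.38)&(x<.68)&(y>-.12)&(y<.25)
Q=w[M];s=(Q[:,:2]-c)@n;t=(Q[:,:2]-c)@d
for a in np.arange(-.07,.071,.002):
    k=(abs(s-a)<.001)&(abs(t)<.09); print('%.3f %.4f'%(a,np.median(Q[k,2])),end=' | ')
E
python3 m.py
```

```text
grip n 133 [ 0.5314 -0.1686] 0.0794331442502991
((0.5316927433013916, -0.16933676600456238), (0.029324334114789963, 0.013182072900235653), 23.17816734313965)
[0.0039 0.0084] -156.05993462323633
rail 2017 0.04273545107044109
((0.5135380625724792, 0.06864152103662491), (0.24395734071731567, 0.050869207829236984), 70.2701187133789)
base ((0.5235662460327148, 0.06509122997522354), (0.2598658800125122, 0.11000052839517593), 70.44599914550781)
[0.5138 0.0694] [0.3352 0.9421] [-0.9421  0.3352] 70.41512982515455
-0.070 0.0007 | -0.068 0.0007 | -0.066 0.0015 | -0.064 0.0084 | -0.062 0.0088 | -0.060 0.0088 | -0.058 0.0086 | -0.056 0.0086 | -0.054 0.0086 | -0.052 0.0088 | -0.050 0.0088 | -0.048 0.0087 | -0.046 0.0089 | -0.044 0.0086 | -0.042 0.0086 | -0.040 0.0086 | -0.038 0.0088 | -0.036 0.0086 | -0.034 0.0088 | -0.032 0.0086 | -0.030 0.0087 | -0.028 0.0087 | -0.026 0.0090 | -0.024 0.0423 | -0.022 0.0428 | -0.020 0.0427 | -0.018 0.0428 | -0.016 0.0428 | -0.014 0.0427 | -0.012 0.0421 | -0.010 0.0116 | -0.008 0.0119 | -0.006 0.0120 | -0.004 0.0119 | -0.002 0.0116 | 0.000 0.0117 | 0.002 0.0115 | 0.004 0.0118 | 0.006 0.0117 | 0.008 0.0120 | 0.010 0.0118 | 0.012 0.0130 | 0.014 0.0423 | 0.016 0.0429 | 0.018 0.0428 | 0.020 0.0426 | 0.022 0.0429 | 0.024 0.0428 | 0.026 0.0400 | 0.028 0.0088 | 0.030 0.0088 | 0.032 0.0087 | 0.034 0.0088 | 0.036 0.0086 | 0.038 0.0087 | 0.040 0.0089 | 0.042 0.0087 | 0.044 0.0077 | 0.046 0.0008 | 0.048 0.0008 | 0.050 0.0008 | 0.052 0.0008 | 0.054 0.0008 | 0.056 0.0010 | 0.058 0.0009 | 0.060 0.0009 | 0.062 0.0007 | 0.064 0.0006 | 0.066 0.0009 | 0.068 0.0008 | 0.070 0.0007 |
```

View pics/crop1.png

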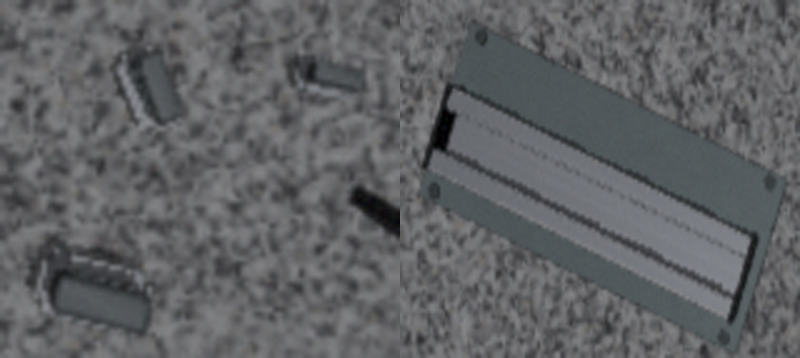

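The crop shows the middle nut at crop (148,85), with its grip's long side at about 24°. It also shows the rail slot, at a yaw of about 70.4°. I'll move over the nut with the jaws partly closed.

Call:
step_arm --plan '[{"dx": -0.278, "dy": -0.297, "claw": 0.57}, {"dx": -0.278, "dy": -0.297, "claw": 0.57}, {"dx": -0.278, "dy": -0.297, "claw": 0.57}, {"dx": -0.278, "dy": -0.297, "claw": 0.57}, {"dx": -0.278, "dy": -0.297, "claw": 0.57}, {"dx": -0.278, "dy": -0.297, "claw": 0.57}, {"dx": -0.278, "dy": -0.297, "claw": 0.57}, {"dx": -0.278, "dy": -0.297, "claw": 0.57}, {"dx": -0.278, "dy": -0.297, "claw": 0.57}, {"dx": -0.278, "dy": -0.297, "claw": 0.57}]'

```text
$.plan[0]: bad value
```

Call:
step_arm --plan '[{"dx": -0.278, "dy": -0.297, "claw": 0.57}, {"dx": -0.278, "dy": -0.297, "claw": 0.57}, {"dx": -0.278, "dy": -0.297, "claw": 0.57}, {"dx": -0.278, "dy": -0.297, "claw": 0.57}, {"dx": -0.278, "dy": -0.297, "claw": 0.57}, {"dx": -0.278, "dy": -0.297, "claw": 0.57}, {"dx": -0.278, "dy": -0.297, "claw": 0.57}, {"dx": -0.278, "dy": -0.297, "claw": 0.57}, {"dx": -0.278, "dy": -0.297, "claw": 0.57}, {"dx": -0.278, "dy": -0.297, "claw": 0.57}]'

```text
$.plan[0]: bad value
```

Call:
step_arm --plan '[{"rz": 0.0935, "claw": 0.57}, {"rz": 0.0935, "claw": 0.57}, {"rz": 0.0935, "claw": 0.57}, {"rz": 0.0935, "claw": 0.57}, {"rz": 0.0935, "claw": 0.57}, {"rz": 0.0935, "claw": 0.57}, {"rz": 0.0935, "claw": 0.57}, {"rz": 0.0935, "claw": 0.57}, {"rz": 0.0935, "claw": 0.57}, {"rz": 0.0935, "claw": 0.57}]'

```text
$.plan[0]: bad value
```

Call:
step_arm --plan '[{"rz": 0.0935, "claw": 0.57}, {"rz": 0.0935, "claw": 0.57}, {"rz": 0.0935, "claw": 0.57}, {"rz": 0.0935, "claw": 0.57}, {"rz": 0.0935, "claw": 0.57}, {"rz": 0.0935, "claw": 0.57}, {"rz": 0.0935, "claw": 0.57}, {"claw": 0.57}, {"claw": 0.57}]'

```text
$.plan[0]: bad value
```

```bash
cat >> h.py <<'E'
def go(x,y,z,yawdeg):
    o=telemetry.get_obs();p=o['ee_pos'];yw=o['eef_rot'][2]
    d=np.array([x,y])-p[:2];c,s=np.cos(yw),np.sin(yw)
    print('t%.1f'%o['time_s'],p.round(4),np.degrees(o['eef_rot']).round(2),'F',np.round(o['force'],2),'M',np.round(o['moment'],2),'w',round(o['grip_width'],4),round(o['grip_force'],1))
    rz=-(yawdeg-np.degrees(yw)+180)%360; rz=rz-360 if rz>180 else rz
    rz=-((yawdeg-np.degrees(yw)+180)%360-180)
    print('dx %.4f dy %.4f dz %.4f rz %.4f (units), deg %.2f'%((d@[c,s])*10,(d@[s,-c])*10,(p[2]-z)*10,rz/90,rz))
E
python3 -c "
from h import *
go(.5317,-.1693,.067,23.6)"
```

```text
t0.8 [0.1253 0.5355 0.2225] [-180.      0.    166.83] F [ 0.89 -0.08 -0.48] M [0.04 0.03 0.05] w 0.0938 0.0
dx -5.5627 dy -5.9373 dz 1.5546 rz 1.5915 (units), deg 143.23
```

The rows probably need every key.

Call:
step_arm --plan '[{"dx": -0.278, "dy": -0.297, "dz": 0, "rx": 0, "ry": 0, "rz": 0, "claw": 0.57}, {"dx": -0.278, "dy": -0.297, "dz": 0, "rx": 0, "ry": 0, "rz": 0, "claw": 0.57}, {"dx": -0.278, "dy": -0.297, "dz": 0, "rx": 0, "ry": 0, "rz": 0, "claw": 0.57}, {"dx": -0.278, "dy": -0.297, "dz": 0, "rx": 0, "ry": 0, "rz": 0, "claw": 0.57}, {"dx": -0.278, "dy": -0.297, "dz": 0, "rx": 0, "ry": 0, "rz": 0, "claw": 0.57}, {"dx": -0.278, "dy": -0.297, "dz": 0, "rx": 0, "ry": 0, "rz": 0, "claw": 0.57}, {"dx": -0.278, "dy": -0.297, "dz": 0, "rx": 0, "ry": 0, "rz": 0, "claw": 0.57}, {"dx": -0.278, "dy": -0.297, "dz": 0, "rx": 0, "ry": 0, "rz": 0, "claw": 0.57}, {"dx": -0.278, "dy": -0.297, "dz": 0, "rx": 0, "ry": 0, "rz": 0, "claw": 0.57}, {"dx": -0.278, "dy": -0.297, "dz": 0, "rx": 0, "ry": 0, "rz": 0, "claw": 0.57}]'

```text
time_s: 1.8
ee_pos: [0.3288, 0.1815, 0.2227]
eef_rot: [3.141, 0.001, 2.912]
force: [-0.1, 0.8, 0.1]
grip_width: 0.0404
grip_force: 0.0
```

Call:
step_arm --plan '[{"dx": -0.278, "dy": -0.297, "dz": 0, "rx": 0, "ry": 0, "rz": 0, "claw": 0.57}, {"dx": -0.278, "dy": -0.297, "dz": 0, "rx": 0, "ry": 0, "rz": 0, "claw": 0.57}, {"dx": -0.278, "dy": -0.297, "dz": 0, "rx": 0, "ry": 0, "rz": 0, "claw": 0.57}, {"dx": -0.278, "dy": -0.297, "dz": 0, "rx": 0, "ry": 0, "rz": 0, "claw": 0.57}, {"dx": -0.278, "dy": -0.297, "dz": 0, "rx": 0, "ry": 0, "rz": 0, "claw": 0.57}, {"dx": -0.278, "dy": -0.297, "dz": 0, "rx": 0, "ry": 0, "rz": 0, "claw": 0.57}, {"dx": -0.278, "dy": -0.297, "dz": 0, "rx": 0, "ry": 0, "rz": 0, "claw": 0.57}, {"dx": -0.278, "dy": -0.297, "dz": 0, "rx": 0, "ry": 0, "rz": 0, "claw": 0.57}, {"dx": -0.278, "dy": -0.297, "dz": 0, "rx": 0, "ry": 0, "rz": 0, "claw": 0.57}, {"dx": -0.278, "dy": -0.297, "dz": 0, "rx": 0, "ry": 0, "rz": 0, "claw": 0.57}]'

```text
time_s: 2.8
ee_pos: [0.532, -0.1712, 0.2224]
eef_rot: [3.142, 0.0, 2.912]
force: [-0.2, 0.9, 0.4]
grip_width: 0.04
grip_force: 0.0
```

Call:
step_arm --plan '[{"dx": 0, "dy": 0, "dz": 0, "rx": 0, "ry": 0, "rz": 0.0935, "claw": 0.57}, {"dx": 0, "dy": 0, "dz": 0, "rx": 0, "ry": 0, "rz": 0.0935, "claw": 0.57}, {"dx": 0, "dy": 0, "dz": 0, "rx": 0, "ry": 0, "rz": 0.0935, "claw": 0.57}, {"dx": 0, "dy": 0, "dz": 0, "rx": 0, "ry": 0, "rz": 0.0935, "claw": 0.57}, {"dx": 0, "dy": 0, "dz": 0, "rx": 0, "ry": 0, "rz": 0.0935, "claw": 0.57}, {"dx": 0, "dy": 0, "dz": 0, "rx": 0, "ry": 0, "rz": 0.0935, "claw": 0.57}, {"dx": 0, "dy": 0, "dz": 0, "rx": 0, "ry": 0, "rz": 0.0935, "claw": 0.57}, {"dx": 0, "dy": 0, "dz": 0, "rx": 0, "ry": 0, "rz": 0.0935, "claw": 0.57}, {"dx": 0, "dy": 0, "dz": 0, "rx": 0, "ry": 0, "rz": 0.0935, "claw": 0.57}, {"dx": 0, "dy": 0, "dz": 0, "rx": 0, "ry": 0, "rz": 0.0935, "claw": 0.57}]'

```text
time_s: 3.8
ee_pos: [0.5313, -0.1695, 0.2224]
eef_rot: [-3.142, 0.0, 1.437]
force: [0.1, 0.5, -0.7]
grip_width: 0.0402
grip_force: 0.0
```

Call:
step_arm --plan '[{"dx": 0, "dy": 0, "dz": 0, "rx": 0, "ry": 0, "rz": 0.0935, "claw": 0.57}, {"dx": 0, "dy": 0, "dz": 0, "rx": 0, "ry": 0, "rz": 0.0935, "claw": 0.57}, {"dx": 0, "dy": 0, "dz": 0, "rx": 0, "ry": 0, "rz": 0.0935, "claw": 0.57}, {"dx": 0, "dy": 0, "dz": 0, "rx": 0, "ry": 0, "rz": 0.0935, "claw": 0.57}, {"dx": 0, "dy": 0, "dz": 0, "rx": 0, "ry": 0, "rz": 0.0935, "claw": 0.57}, {"dx": 0, "dy": 0, "dz": 0, "rx": 0, "ry": 0, "rz": 0.0935, "claw": 0.57}, {"dx": 0, "dy": 0, "dz": 0, "rx": 0, "ry": 0, "rz": 0.0935, "claw": 0.57}, {"dx": 0, "dy": 0, "dz": 0, "rx": 0, "ry": 0, "rz": 0, "claw": 0.57}, {"dx": 0, "dy": 0, "dz": 0, "rx": 0, "ry": 0, "rz": 0, "claw": 0.57}]'

```text
time_s: 4.7
ee_pos: [0.5314, -0.1695, 0.2224]
eef_rot: [-3.142, 0.0, 0.42]
force: [1.2, -0.2, -0.1]
grip_width: 0.0405
grip_force: 0.0
```

```bash
python3 -c "
from h import *
go(.5317,-.1693,.067,23.6)"
```

```text
t4.7 [ 0.5314 -0.1695  0.2224] [-180.      0.     24.04] F [ 1.22 -0.17 -0.07] M [-0.04  0.15  0.04] w 0.0405 0.0
dx 0.0038 dy -0.0003 dz 1.5544 rz 0.0049 (units), deg 0.44
```

Call:
step_arm --plan '[{"dx": 0, "dy": 0, "dz": 0.3, "rx": 0, "ry": 0, "rz": 0.005, "claw": 0.57}, {"dx": 0, "dy": 0, "dz": 0.3, "rx": 0, "ry": 0, "rz": 0, "claw": 0.57}, {"dx": 0, "dy": 0, "dz": 0.3, "rx": 0, "ry": 0, "rz": 0, "claw": 0.57}, {"dx": 0, "dy": 0, "dz": 0.3, "rx": 0, "ry": 0, "rz": 0, "claw": 0.57}, {"dx": 0, "dy": 0, "dz": 0.2, "rx": 0, "ry": 0, "rz": 0, "claw": 0.57}, {"dx": 0, "dy": 0, "dz": 0.15, "rx": 0, "ry": 0, "rz": 0, "claw": 0.57}, {"dx": 0, "dy": 0, "dz": 0, "rx": 0, "ry": 0, "rz": 0, "claw": 0.57}, {"dx": 0, "dy": 0, "dz": 0, "rx": 0, "ry": 0, "rz": 0, "claw": 0.7}, {"dx": 0, "dy": 0, "dz": 0, "rx": 0, "ry": 0, "rz": 0, "claw": 0.8}, {"dx": 0, "dy": 0, "dz": 0, "rx": 0, "ry": 0, "rz": 0, "claw": 0.85}]' --grip_force 15

```text
time_s: 5.7
ee_pos: [0.5318, -0.1697, 0.0685]
eef_rot: [3.14, -0.001, 0.408]
force: [-0.0, -0.3, 0.5]
grip_width: 0.0199
grip_force: 0.0
```

Call:
step_arm --plan '[{"dx": 0, "dy": 0, "dz": 0, "rx": 0, "ry": 0, "rz": 0, "claw": 0.9}, {"dx": 0, "dy": 0, "dz": 0, "rx": 0, "ry": 0, "rz": 0, "claw": 1}, {"dx": 0, "dy": 0, "dz": 0, "rx": 0, "ry": 0, "rz": 0, "claw": 1}, {"dx": 0, "dy": 0, "dz": 0, "rx": 0, "ry": 0, "rz": 0, "claw": 1}, {"dx": 0, "dy": 0, "dz": 0, "rx": 0, "ry": 0, "rz": 0, "claw": 1}]' --grip_force 25

```text
time_s: 6.2
ee_pos: [0.5314, -0.1695, 0.0675]
eef_rot: [3.141, -0.0, 0.407]
force: [0.8, -0.4, 1.3]
grip_width: 0.0115
grip_force: 25.0
```

```bash
python3 -c "
from h import *
go(.5317,-.1693,.067,23.6)
p=shot('side');im=p['img'];cv2.imwrite('pics/s2.png',cv2.resize(im[200:360,200:400,::-1],(750,600),interpolation=2))"
```

```text
t6.2 [ 0.5314 -0.1695  0.0675] [ 1.7999e+02 -1.0000e-02  2.3330e+01] F [ 0.83 -0.42  1.33] M [-0.13 -0.04 -0.02] w 0.0115 25.0
dx 0.0033 dy -0.0011 dz 0.0053 rz -0.0030 (units), deg -0.27
```

View pics/s2.png

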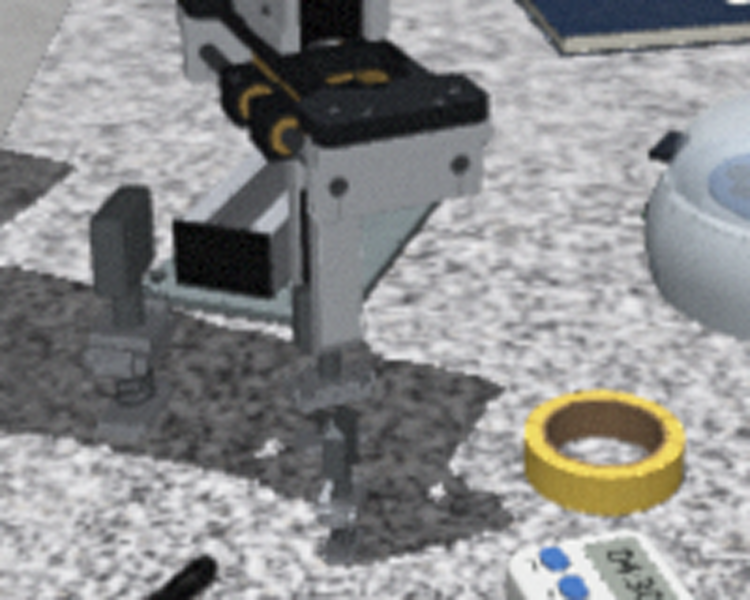

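The nut is held in the jaws: the finger is over it at crop (335,340), with its plate visible at (335,390). Next I lift and turn it to the rail's direction.

Call:
step_arm --plan '[{"dx": 0, "dy": 0, "dz": -0.1, "rx": 0, "ry": 0, "rz": 0, "claw": 1}, {"dx": 0, "dy": 0, "dz": -0.25, "rx": 0, "ry": 0, "rz": 0, "claw": 1}, {"dx": 0, "dy": 0, "dz": -0.25, "rx": 0, "ry": 0, "rz": 0, "claw": 1}, {"dx": 0, "dy": 0, "dz": -0.225, "rx": 0, "ry": 0, "rz": -0.0872, "claw": 1}, {"dx": 0, "dy": 0, "dz": 0, "rx": 0, "ry": 0, "rz": -0.0872, "claw": 1}, {"dx": 0, "dy": 0, "dz": 0, "rx": 0, "ry": 0, "rz": -0.0872, "claw": 1}, {"dx": 0, "dy": 0, "dz": 0, "rx": 0, "ry": 0, "rz": -0.0872, "claw": 1}, {"dx": 0, "dy": 0, "dz": 0, "rx": 0, "ry": 0, "rz": -0.0872, "claw": 1}, {"dx": 0, "dy": 0, "dz": 0, "rx": 0, "ry": 0, "rz": -0.0872, "claw": 1}, {"dx": 0, "dy": 0, "dz": 0, "rx": 0, "ry": 0, "rz": 0, "claw": 1}]'

```text
time_s: 7.25
ee_pos: [0.5313, -0.1694, 0.1504]
eef_rot: [3.142, 0.0, 1.231]
force: [0.3, -0.5, -0.8]
grip_width: 0.0116
grip_force: 25.0
```

```bash
python3 -c "
from h import *
go(.5130,.0697,.15,70.4)"
```

```text
t7.2 [ 0.5313 -0.1694  0.1504] [180.     0.    70.55] F [ 0.29 -0.46 -0.81] M [-0.06  0.09 -0.03] w 0.0116 25.0
dx 2.1942 dy -0.9686 dz 0.0044 rz 0.0017 (units), deg 0.15
```

Call:
step_arm --plan '[{"dx": 0.274, "dy": -0.121, "dz": 0, "rx": 0, "ry": 0, "rz": 0.0017, "claw": 1}, {"dx": 0.274, "dy": -0.121, "dz": 0, "rx": 0, "ry": 0, "rz": 0, "claw": 1}, {"dx": 0.274, "dy": -0.121, "dz": 0, "rx": 0, "ry": 0, "rz": 0, "claw": 1}, {"dx": 0.274, "dy": -0.121, "dz": 0, "rx": 0, "ry": 0, "rz": 0, "claw": 1}, {"dx": 0.274, "dy": -0.121, "dz": 0, "rx": 0, "ry": 0, "rz": 0, "claw": 1}, {"dx": 0.274, "dy": -0.121, "dz": 0, "rx": 0, "ry": 0, "rz": 0, "claw": 1}, {"dx": 0.274, "dy": -0.121, "dz": 0, "rx": 0, "ry": 0, "rz": 0, "claw": 1}, {"dx": 0.274, "dy": -0.121, "dz": 0, "rx": 0, "ry": 0, "rz": 0, "claw": 1}, {"dx": 0, "dy": 0, "dz": 0, "rx": 0, "ry": 0, "rz": 0, "claw": 1}, {"dx": 0, "dy": 0, "dz": 0, "rx": 0, "ry": 0, "rz": 0, "claw": 1}]'

```text
time_s: 8.25
ee_pos: [0.5141, 0.0696, 0.1502]
eef_rot: [3.142, 0.0, 1.225]
force: [-0.1, 0.5, -1.3]
grip_width: 0.0119
grip_force: 25.0
```

```bash
python3 -c "
from h import *
go(.5130,.0697,.11,70.4)
p=shot('side');im=p['img'];cv2.imwrite('pics/s3.png',cv2.resize(im[160:300,210:370,::-1],(686,600),interpolation=2))
w=cloud(p);m=(abs(w[...,0]-.513)<.035)&(abs(w[...,1]-.07)<.04)&(w[...,2]>.075)&(w[...,2]<.135)
for a in np.arange(.075,.135,.005):
  k=m&(abs(w[...,2]-a)<.0025)
  q=w[k][:,:2]-[.5130,.0697]
  if len(q)>3:
    s=q@[-.942,.335];print('%.3f'%a,len(q),(s.min()*1e3).round(1),(s.max()*1e3).round(1))"
```

```text
t8.2 [0.5141 0.0696 0.1502] [1.800e+02 1.000e-02 7.016e+01] F [-0.08  0.46 -1.3 ] M [-0.05  0.12  0.  ] w 0.0119 25.0
dx -0.0032 dy -0.0107 dz 0.4019 rz -0.0026 (units), deg -0.24
0.080 4 -7.3 2.4
0.085 50 -10.4 6.7
0.090 14 -6.5 5.5
0.095 15 -6.0 5.4
0.100 6 -7.5 -0.9
0.105 5 -11.3 -3.6
0.110 36 -12.8 9.2
0.115 68 -12.5 9.4
0.120 14 -6.5 1.2
0.125 11 -6.6 0.5
0.130 6 -5.3 0.9
0.135 12 -11.6 10.4
```

View pics/s3.png

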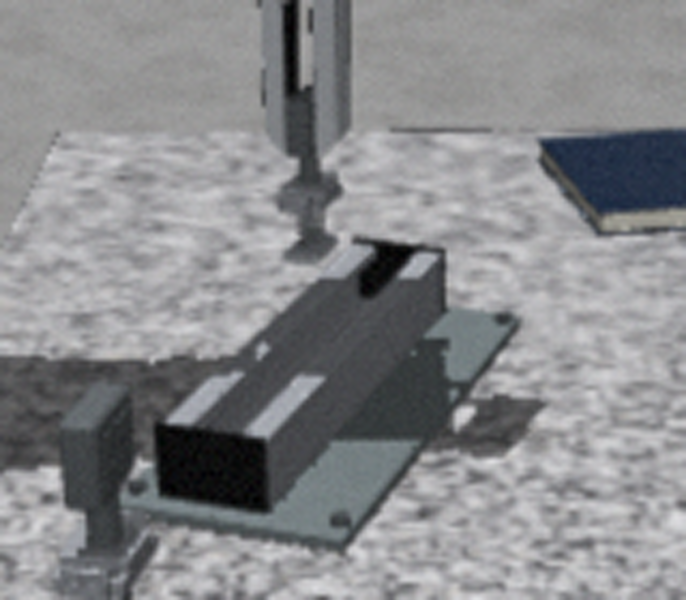

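The nut (plate at crop (310,190)) hangs over the rail, aligned with it. I'll measure the rail in this same camera, so that the bias cancels.

```bash
cat > r.py <<'E'
from h import *
for n in ('side','top'):
    ws=np.nanmedian([cloud(shot(n)) for _ in range(3)],0).reshape(-1,3)
    q=ws[:,:2]-[.5130,.0697];s=q@[-.942,.3352];t=q@[.3352,.942]
    for lab,lo,hi in(('rail',.039,.047),):
        for t0 in(-.1,-.07,-.04,.04,.07,.1):
            k=(ws[:,2]>lo)&(ws[:,2]<hi)&(abs(t-t0)<.015)&(abs(s)<.03)
            a=np.sort(s[k])*1e3
            if len(a)>10: print(n,t0,len(a),'outer',a[0].round(1),a[-1].round(1),'inner',a[a<0].max().round(1),a[a>0].min().round(1))
    k=(abs(s)<.02)&(abs(t)<.03)&(ws[:,2]>.105)&(ws[:,2]<.12)
    if k.sum(): print('plate',s[k].min()*1e3,s[k].max()*1e3,t[k].min()*1e3,t[k].max()*1e3)
E
python3 r.py
```

```text
side -0.1 107 outer -26.8 24.3 inner -13.7 10.8
side -0.07 100 outer -26.1 23.0 inner -13.9 10.2
side -0.04 88 outer -26.2 24.2 inner -14.1 10.6
side 0.04 72 outer -26.4 23.4 inner -13.2 10.6
side 0.07 68 outer -26.5 23.7 inner -13.3 10.7
side 0.1 61 outer -27.0 22.8 inner -13.8 10.0
plate -12.488279660423514 9.137099219375978 -20.875568191123758 18.163929755554264
top -0.1 237 outer -26.0 24.0 inner -13.0 10.9
top -0.07 235 outer -25.9 24.0 inner -13.1 11.1
top -0.04 234 outer -25.9 24.0 inner -13.0 11.0
plate -11.31593835426528 6.715158360295303 -19.776102468813917 -14.114992727187078
```

Same-camera offset between the nut and the slot is about 0.1 mm, so it is centred. I'll lower it until the plate is just above the slot.

Call:
step_arm --plan '[{"dx": 0, "dy": 0, "dz": 0.1, "rx": 0, "ry": 0, "rz": -0.0026, "claw": 1}, {"dx": 0, "dy": 0, "dz": 0.1, "rx": 0, "ry": 0, "rz": 0, "claw": 1}, {"dx": 0, "dy": 0, "dz": 0.1, "rx": 0, "ry": 0, "rz": 0, "claw": 1}, {"dx": 0, "dy": 0, "dz": 0.1, "rx": 0, "ry": 0, "rz": 0, "claw": 1}, {"dx": 0, "dy": 0, "dz": 0.1, "rx": 0, "ry": 0, "rz": 0, "claw": 1}, {"dx": 0, "dy": 0, "dz": 0.1, "rx": 0, "ry": 0, "rz": 0, "claw": 1}, {"dx": 0, "dy": 0, "dz": 0, "rx": 0, "ry": 0, "rz": 0, "claw": 1}, {"dx": 0, "dy": 0, "dz": 0, "rx": 0, "ry": 0, "rz": 0, "claw": 1}]'

```text
time_s: 9.4
ee_pos: [0.5142, 0.0695, 0.0899]
eef_rot: [-3.141, 0.0, 1.23]
force: [-0.6, 0.2, -0.4]
grip_width: 0.0119
grip_force: 25.0
```

```bash
python3 -c "
from h import *
go(.5140,.0694,.08,70.4)"
```

```text
t9.4 [0.5142 0.0695 0.0899] [-1.7999e+02  1.0000e-02  7.0500e+01] F [-0.62  0.17 -0.4 ] M [-0.03  0.05  0.05] w 0.0119 25.0
dx -0.0017 dy -0.0018 dz 0.0987 rz 0.0011 (units), deg 0.10
```

No contact so far. I'll go down 10 mm slowly and watch the force.

Call:
step_arm --plan '[{"dx": 0, "dy": 0, "dz": 0.02, "rx": 0, "ry": 0, "rz": 0, "claw": 1}, {"dx": 0, "dy": 0, "dz": 0.02, "rx": 0, "ry": 0, "rz": 0, "claw": 1}, {"dx": 0, "dy": 0, "dz": 0.02, "rx": 0, "ry": 0, "rz": 0, "claw": 1}, {"dx": 0, "dy": 0, "dz": 0.02, "rx": 0, "ry": 0, "rz": 0, "claw": 1}, {"dx": 0, "dy": 0, "dz": 0, "rx": 0, "ry": 0, "rz": 0, "claw": 1}, {"dx": 0, "dy": 0, "dz": 0, "rx": 0, "ry": 0, "rz": 0, "claw": 1}]'

```text
time_s: 10.0
ee_pos: [0.5142, 0.0695, 0.0819]
eef_rot: [-3.142, -0.0, 1.23]
force: [-0.3, 0.1, -1.6]
grip_width: 0.0116
grip_force: 25.0
```

```bash
python3 -c "
from h import *
go(.5140,.0694,.08,70.4)"
```

```text
t10.0 [0.5142 0.0695 0.0819] [-180.    -0.    70.5] F [-0.32  0.12 -1.61] M [-0.07  0.04  0.  ] w 0.0116 25.0
dx -0.0018 dy -0.0014 dz 0.0194 rz 0.0011 (units), deg 0.10
```

Call:
step_arm --plan '[{"dx": 0, "dy": 0, "dz": 0.02, "rx": 0, "ry": 0, "rz": 0, "claw": 1}, {"dx": 0, "dy": 0, "dz": 0.02, "rx": 0, "ry": 0, "rz": 0, "claw": 1}, {"dx": 0, "dy": 0, "dz": 0.02, "rx": 0, "ry": 0, "rz": 0, "claw": 1}, {"dx": 0, "dy": 0, "dz": 0.02, "rx": 0, "ry": 0, "rz": 0, "claw": 1}, {"dx": 0, "dy": 0, "dz": 0.02, "rx": 0, "ry": 0, "rz": 0, "claw": 1}, {"dx": 0, "dy": 0, "dz": 0, "rx": 0, "ry": 0, "rz": 0, "claw": 1}, {"dx": 0, "dy": 0, "dz": 0, "rx": 0, "ry": 0, "rz": 0, "claw": 1}]'

```text
time_s: 10.7
ee_pos: [0.5143, 0.0695, 0.0721]
eef_rot: [3.141, -0.0, 1.23]
force: [-0.2, -0.2, 3.2]
grip_width: 0.0118
grip_force: 25.0
```

```bash
python3 -c "
from h import *
go(.5140,.0694,.0645,70.4)"
```

```text
t10.7 [0.5143 0.0695 0.0721] [179.99  -0.    70.5 ] F [-0.19 -0.22  3.25] M [-0.12  0.15  0.01] w 0.0118 25.0
dx -0.0020 dy -0.0024 dz 0.0757 rz 0.0011 (units), deg 0.10
```

That matches the spring alone. I'll press a further 8 mm.

Call:
step_arm --plan '[{"dx": 0, "dy": 0, "dz": 0.02, "rx": 0, "ry": 0, "rz": 0, "claw": 1}, {"dx": 0, "dy": 0, "dz": 0.02, "rx": 0, "ry": 0, "rz": 0, "claw": 1}, {"dx": 0, "dy": 0, "dz": 0.02, "rx": 0, "ry": 0, "rz": 0, "claw": 1}, {"dx": 0, "dy": 0, "dz": 0.02, "rx": 0, "ry": 0, "rz": 0, "claw": 1}, {"dx": 0, "dy": 0, "dz": 0, "rx": 0, "ry": 0, "rz": 0, "claw": 1}, {"dx": 0, "dy": 0, "dz": 0, "rx": 0, "ry": 0, "rz": 0, "claw": 1}]'

```text
time_s: 11.3
ee_pos: [0.5143, 0.0695, 0.064]
eef_rot: [3.141, -0.0, 1.23]
force: [-1.3, -0.5, 7.3]
grip_width: 0.0118
grip_force: 25.0
```

```bash
python3 -c "
from h import *
go(.5140,.0694,.0645,160.4)"
```

```text
t11.3 [0.5143 0.0695 0.064 ] [ 1.7999e+02 -1.0000e-02  7.0500e+01] F [-1.31 -0.46  7.28] M [-0.08  0.28 -0.05] w 0.0118 25.0
dx -0.0021 dy -0.0024 dz -0.0049 rz -0.9989 (units), deg -89.90
```

Call:
step_arm --plan '[{"dx": 0, "dy": 0, "dz": 0, "rx": 0, "ry": 0, "rz": -0.07, "claw": 1}, {"dx": 0, "dy": 0, "dz": 0, "rx": 0, "ry": 0, "rz": -0.07, "claw": 1}, {"dx": 0, "dy": 0, "dz": 0, "rx": 0, "ry": 0, "rz": -0.07, "claw": 1}, {"dx": 0, "dy": 0, "dz": 0, "rx": 0, "ry": 0, "rz": -0.07, "claw": 1}, {"dx": 0, "dy": 0, "dz": 0, "rx": 0, "ry": 0, "rz": -0.07, "claw": 1}, {"dx": 0, "dy": 0, "dz": 0, "rx": 0, "ry": 0, "rz": -0.07, "claw": 1}, {"dx": 0, "dy": 0, "dz": 0, "rx": 0, "ry": 0, "rz": -0.07, "claw": 1}]'

```text
time_s: 12.0
ee_pos: [0.5145, 0.0695, 0.0642]
eef_rot: [3.141, 0.0, 2.005]
force: [-1.0, 0.2, 6.3]
grip_width: 0.012
grip_force: 25.0
```

```bash
python3 -c "
from h import *
go(.5142,.0695,.0640,160.4)"
```

```text
t12.0 [0.5145 0.0695 0.0642] [1.7995e+02 2.0000e-02 1.1485e+02] F [-1.04  0.15  6.3 ] M [-0.08  0.01 -0.  ] w 0.012 25.0
dx 0.0010 dy -0.0033 dz 0.0018 rz -0.5061 (units), deg -45.55
```

Call:
step_arm --plan '[{"dx": 0, "dy": 0, "dz": 0, "rx": 0, "ry": 0, "rz": -0.073, "claw": 1}, {"dx": 0, "dy": 0, "dz": 0, "rx": 0, "ry": 0, "rz": -0.073, "claw": 1}, {"dx": 0, "dy": 0, "dz": 0, "rx": 0, "ry": 0, "rz": -0.073, "claw": 1}, {"dx": 0, "dy": 0, "dz": 0, "rx": 0, "ry": 0, "rz": -0.073, "claw": 1}, {"dx": 0, "dy": 0, "dz": 0, "rx": 0, "ry": 0, "rz": -0.073, "claw": 1}, {"dx": 0, "dy": 0, "dz": 0, "rx": 0, "ry": 0, "rz": -0.073, "claw": 1}, {"dx": 0, "dy": 0, "dz": 0, "rx": 0, "ry": 0, "rz": -0.071, "claw": 1}, {"dx": 0, "dy": 0, "dz": 0, "rx": 0, "ry": 0, "rz": 0, "claw": 1}, {"dx": 0, "dy": 0, "dz": 0, "rx": 0, "ry": 0, "rz": 0, "claw": 1}]'

```text
time_s: 12.9
ee_pos: [0.5145, 0.0695, 0.0642]
eef_rot: [3.141, 0.001, 2.8]
force: [-0.5, -0.0, 7.0]
grip_width: 0.0116
grip_force: 25.0
```

```bash
python3 -c "
from h import *
go(.5142,.0695,.0640,160.4)"
```

```text
t12.9 [0.5145 0.0695 0.0642] [1.7998e+02 5.0000e-02 1.6042e+02] F [-0.5  -0.04  6.98] M [0.   0.02 0.04] w 0.0116 25.0
dx 0.0027 dy -0.0015 dz 0.0016 rz 0.0003 (units), deg 0.02
```

The turn met no resistance. Now I let it rise slowly.

Call:
step_arm --plan '[{"dx": 0, "dy": 0, "dz": -0.01, "rx": 0, "ry": 0, "rz": 0, "claw": 1}, {"dx": 0, "dy": 0, "dz": -0.01, "rx": 0, "ry": 0, "rz": 0, "claw": 1}, {"dx": 0, "dy": 0, "dz": -0.01, "rx": 0, "ry": 0, "rz": 0, "claw": 1}, {"dx": 0, "dy": 0, "dz": -0.01, "rx": 0, "ry": 0, "rz": 0, "claw": 1}, {"dx": 0, "dy": 0, "dz": 0, "rx": 0, "ry": 0, "rz": 0, "claw": 1}, {"dx": 0, "dy": 0, "dz": 0, "rx": 0, "ry": 0, "rz": 0, "claw": 1}]'

```text
time_s: 13.5
ee_pos: [0.5145, 0.0695, 0.0681]
eef_rot: [3.141, 0.001, 2.8]
force: [1.5, 0.7, 4.8]
grip_width: 0.0118
grip_force: 25.0
```

Call:
step_arm --plan '[{"dx": 0, "dy": 0, "dz": -0.01, "rx": 0, "ry": 0, "rz": 0, "claw": 1}, {"dx": 0, "dy": 0, "dz": -0.01, "rx": 0, "ry": 0, "rz": 0, "claw": 1}, {"dx": 0, "dy": 0, "dz": 0, "rx": 0, "ry": 0, "rz": 0, "claw": 1}, {"dx": 0, "dy": 0, "dz": 0, "rx": 0, "ry": 0, "rz": 0, "claw": 1}]'

```text
time_s: 13.9
ee_pos: [0.5143, 0.0695, 0.07]
eef_rot: [3.142, 0.0, 2.8]
force: [2.2, -0.2, 4.4]
grip_width: 0.0117
grip_force: 25.0
```

```bash
python3 -c "
from h import *
go(.5142,.0695,.0705,160.4)"
```

```text
t13.9 [0.5143 0.0695 0.07  ] [1.8000e+02 1.0000e-02 1.6041e+02] F [ 2.17 -0.22  4.38] M [ 0.07 -0.51  0.06] w 0.0117 25.0
dx 0.0006 dy -0.0002 dz -0.0051 rz 0.0001 (units), deg 0.01
```

The rims are already about 3.5 mm deep in the grooves, with a slight sideways push. I'll ease 0.5 mm along it, then rise to seat.

Call:
step_arm --plan '[{"dx": -0.005, "dy": 0, "dz": 0, "rx": 0, "ry": 0, "rz": 0, "claw": 1}, {"dx": 0, "dy": 0, "dz": -0.005, "rx": 0, "ry": 0, "rz": 0, "claw": 1}, {"dx": 0, "dy": 0, "dz": 0, "rx": 0, "ry": 0, "rz": 0, "claw": 1}, {"dx": 0, "dy": 0, "dz": 0, "rx": 0, "ry": 0, "rz": 0, "claw": 1}]'

```text
time_s: 14.3
ee_pos: [0.5144, 0.0694, 0.0703]
eef_rot: [-3.142, -0.001, 2.8]
force: [-0.3, 1.7, 3.1]
grip_width: 0.0119
grip_force: 25.0
```

```bash
python3 -c "
from h import *
go(.5142,.0695,.0705,160.4)"
```

```text
t14.3 [0.5144 0.0694 0.0703] [-1.8000e+02 -3.0000e-02  1.6041e+02] F [-0.3   1.66  3.13] M [0.49 0.1  0.02] w 0.0119 25.0
dx 0.0026 dy 0.0000 dz -0.0018 rz 0.0001 (units), deg 0.01
```

Call:
step_arm --plan '[{"dx": 0, "dy": 0, "dz": -0.004, "rx": 0, "ry": 0, "rz": 0, "claw": 1}, {"dx": 0, "dy": 0, "dz": -0.003, "rx": 0, "ry": 0, "rz": 0, "claw": 1}, {"dx": 0, "dy": 0, "dz": 0, "rx": 0, "ry": 0, "rz": 0, "claw": 1}, {"dx": 0, "dy": 0, "dz": 0, "rx": 0, "ry": 0, "rz": 0, "claw": 1}]'

```text
time_s: 14.7
ee_pos: [0.5145, 0.0693, 0.0711]
eef_rot: [-3.141, -0.0, 2.8]
force: [-1.3, 1.4, 3.0]
grip_width: 0.0119
grip_force: 25.0
```

```bash
python3 -c "
from h import *
go(.5142,.0695,.0705,160.4)"
```

```text
t14.7 [0.5145 0.0693 0.0711] [-1.7999e+02 -2.0000e-02  1.6041e+02] F [-1.25  1.38  3.02] M [ 0.46  0.27 -0.03] w 0.0119 25.0
dx 0.0033 dy 0.0005 dz 0.0056 rz 0.0001 (units), deg 0.01
```

Call:
step_arm --plan '[{"dx": 0, "dy": 0, "dz": -0.004, "rx": 0, "ry": 0, "rz": 0, "claw": 1}, {"dx": 0, "dy": 0, "dz": -0.004, "rx": 0, "ry": 0, "rz": 0, "claw": 1}, {"dx": 0, "dy": 0, "dz": 0, "rx": 0, "ry": 0, "rz": 0, "claw": 1}, {"dx": 0, "dy": 0, "dz": 0, "rx": 0, "ry": 0, "rz": 0, "claw": 1}]'

```text
time_s: 15.1
ee_pos: [0.5144, 0.0693, 0.0713]
eef_rot: [-3.141, -0.001, 2.8]
force: [2.7, 2.9, -12.9]
grip_width: 0.0118
grip_force: 25.0
```

```bash
python3 -c "
from h import *
go(.5142,.0695,.0705,160.4)"
```

```text
t15.1 [0.5144 0.0693 0.0713] [-1.7998e+02 -5.0000e-02  1.6041e+02] F [  2.73   2.88 -12.87] M [ 0.62 -0.78  0.03] w 0.0118 25.0
dx 0.0023 dy 0.0009 dz 0.0080 rz 0.0001 (units), deg 0.01
```

It is seated: a firm stop at TCP 0.0713. I'll ease back down 0.6 mm, open and retreat.

Call:
step_arm --plan '[{"dx": 0, "dy": 0, "dz": 0.006, "rx": 0, "ry": 0, "rz": 0, "claw": 1}, {"dx": 0, "dy": 0, "dz": 0, "rx": 0, "ry": 0, "rz": 0, "claw": 1}, {"dx": 0, "dy": 0, "dz": 0, "rx": 0, "ry": 0, "rz": 0, "claw": 0.8}, {"dx": 0, "dy": 0, "dz": 0, "rx": 0, "ry": 0, "rz": 0, "claw": 0.7}, {"dx": 0, "dy": 0, "dz": 0, "rx": 0, "ry": 0, "rz": 0, "claw": 0.6}, {"dx": 0, "dy": 0, "dz": 0, "rx": 0, "ry": 0, "rz": 0, "claw": 0.6}, {"dx": 0, "dy": 0, "dz": -0.1, "rx": 0, "ry": 0, "rz": 0, "claw": 0.6}, {"dx": 0, "dy": 0, "dz": -0.3, "rx": 0, "ry": 0, "rz": 0, "claw": 0.6}, {"dx": 0, "dy": 0, "dz": -0.4, "rx": 0, "ry": 0, "rz": 0, "claw": 0.6}, {"dx": 0, "dy": 0, "dz": -0.4, "rx": 0, "ry": 0, "rz": 0, "claw": 0.6}]'

```text
time_s: 16.1
ee_pos: [0.5144, 0.0693, 0.1935]
eef_rot: [-3.141, -0.0, 2.8]
force: [-0.1, -0.5, 1.0]
grip_width: 0.0375
grip_force: 0.0
```

Call:
step_arm --plan '[{"dx": 0.4, "dy": 0, "dz": 0, "rx": 0, "ry": 0, "rz": 0, "claw": 0.6}, {"dx": 0.4, "dy": 0, "dz": 0, "rx": 0, "ry": 0, "rz": 0, "claw": 0.6}, {"dx": 0.4, "dy": 0, "dz": 0, "rx": 0, "ry": 0, "rz": 0, "claw": 0.6}, {"dx": 0.3, "dy": 0, "dz": 0, "rx": 0, "ry": 0, "rz": 0, "claw": 0.6}, {"dx": 0, "dy": 0, "dz": 0, "rx": 0, "ry": 0, "rz": 0, "claw": 0.6}]'

```text
time_s: 16.6
ee_pos: [0.3713, 0.1204, 0.1923]
eef_rot: [3.141, 0.001, 2.801]
force: [0.4, -1.3, -0.1]
grip_width: 0.0374
grip_force: 0.0
```

```bash
python3 -c "
from h import *
go(.5142,.0695,.0705,160.4)
p=shot('side');im=p['img'];t=shot('top');i2=t['img']
cv2.imwrite('pics/fin.png',np.hstack([cv2.resize(im[190:310,220:350,::-1],(400,369),interpolation=2),cv2.resize(i2[190:300,180:310,::-1],(400,369),interpolation=2)]))
w=cloud(t);q=w[...,:2]-[.514,.0695];m=(np.hypot(q[...,0],q[...,1])<.03)&(w[...,2]>.06)&(w[...,2]<.1)
print(np.median(w[m][:,2]),cv2.minAreaRect(w[m][:,:2].astype(np.float32)))"
```

```text
t16.6 [0.3713 0.1204 0.1923] [1.7996e+02 6.0000e-02 1.6051e+02] F [ 0.43 -1.32 -0.08] M [-0.03 -0.    0.01] w 0.0374 0.0
dx -1.5171 dy -0.0027 dz 1.2181 rz 0.0012 (units), deg 0.11
0.08206724033613227 ((0.5131328701972961, 0.06791601330041885), (0.012868991121649742, 0.030075695365667343), 73.09444427490234)
```

View pics/fin.png

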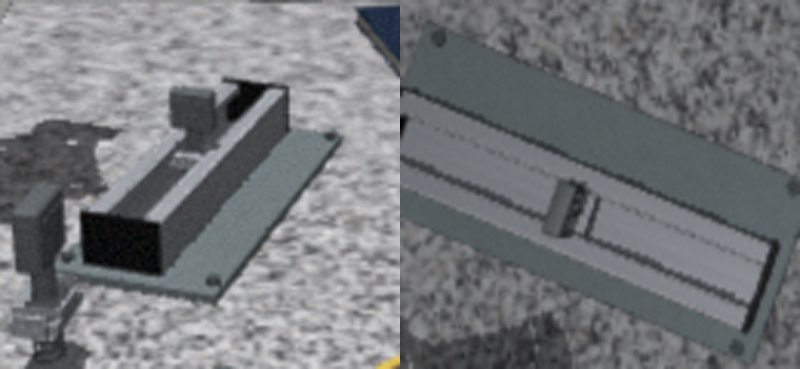

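The nut stands crosswise at mid-rail, at (192,115) in the side crop and (570,208) in the top crop. Its grip top is at 82 mm (28+54), which is the seated height.

```bash
python3 -c "
from station import hand_in
print(hand_in())"
```

```text
the job is handed in; nothing more can be done
None
```

The middle-sized channel nut is fitted crosswise at mid-rail. Its grip top is at 82 mm, the height for both grooves caught on the lips. It is released, the timer, tape roll and marker were never approached, and the job was handed in at about 17 s.

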